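# Hang the orange buckle carrier on the bench conveyor rail

## Task

Pick up the orange carrier by its upright handle, lift its hook over the yellow-edged lip of the bench conveyor rail and lower it until the hook sits fully down behind the lip; do not let go before it is down. Leave it hanging on the rail between the black end blocks, and leave the blue and green carriers standing where they are.

Things in the scene. Friction and masses are not known exactly. Their poses are not given: they have to be found in the camera images.
- orange_grip (a point): Orange upright carrier, 0.2-0.4 kg. Point: centre of its handle tab, 10 (x) x 40 (y) x 44 mm tall, 128 mm above its underside. z up, x to hook. Below: 8 mm plate 60 wide; at its foot a tray 70 wide, 35 tall, out to x=-44. Hook 60 wide: bridge out to x=+44, top 22, underside 28 mm below point; down-turned edge x=+38 to +44, tip 50 mm below point. Hook opening: x=+4 to +38 mm.
- rail_bay (a point): Fixed conveyor rail. Point: mid top edge of its yellow-edged lip, 150 mm above bench. y along rail, x away from robot, z up. Lip 8 mm thick, front face 80 tall; behind it (+x) a trough 50 wide, 39 deep. Black end blocks at y=+-150 mm, 20 mm taller than lip. Carrier hangs with bridge on lip top, hook in trough, tray on robot's side; let go, it leans on the lip's face, tilting up to 20 degrees.
- blue_grip (a point): the same carrier in blue. Point: centre of its upright handle, 128 mm above the bench; axes as for the orange one. A bystander that must stay standing where it is.
- green_grip (a point): the same carrier in green. Point: centre of its upright handle, 128 mm above the bench; axes as for the orange one. A bystander that must stay standing where it is.
Things that resemble listed ones, but are neither listed nor needed, are in the scene too. What is meant by the part that bears orange_grip is not pink, and is the larger of those in its own colour.

How it is judged:
By the outcome, as a careful person would: the job done as asked, in the order asked, and still so for the second after the job is handed in, with the robot touching nothing.
It also fails if it takes over 35 s, if anything falls off the work surface, if the arm or the gripper's body presses on something with over 40 N, if the wrist force passes 120 N, or if a joint passes its speed limit or range.

## Robot

A 6-joint arm with a two-finger parallel gripper is mounted at the origin on the work surface. World frame = base frame: x ahead of the robot, y to its left, z up, the work surface at z = 0. Lengths are in m, angles in rad, forces in N, time in s.
With the tool pointing down it reaches from about 0.35 to 0.85 m from the base axis. Payload 8.1 kg.
Tool frame: the origin (TCP) lies between the finger pads; the fingertips stand 11 mm ahead of it and the grasp point (between the pads) lies 8 mm behind it; y points along the fingers, x is the direction in which the jaws open and shut, and the axes are right-handed (so a half turn about y gives the same grasp; the last joint's range is limited). The gripper opens to 93 mm and grips with 3 to 60 N. Pads are 15 mm wide; open, the fingers measure 128 mm over their backs; the gripper's body (75 mm by 188 mm) begins 65 mm behind the grasp point.
Start: joints at [-1.374, 0.13, 1.488, -0, 1.523, -0.085], TCP at [0.167, -0.576, 0.23] pointing down, gripper open.
Joint ranges: [-2.96, 2.96], [-0.89, 2.26], [0.02, 2.5], [-1.34, 4.48], [0, 2.73], [-2.66, 2.66]. Speed limits (rad/s): [2.39, 2.39, 2.79, 3.14, 3.14, 3.14].

## Interface

Orientations are given as a rotation vector (axis times angle).
In Python, from plant import readout, optics, robot gives the robot as it stands.
- The arm moves only by the shell command python3 -m creep 'ROWS' [FORCE]. ROWS is JSON, a list that holds one entry, the list of rows, each a list of 7 numbers: the closure, from 0 (fully open) to 1 (shut), then the shift along the tool's x, y, z in cm, then the turn, a rotation vector about the tool's x, y, z in degrees. In form: [[[grip, x, y, z, wx, wy, wz], ...]]. A call has exactly 8 rows; each row shifts and turns the pose as measured when the row begins, along the tool's axes as they then stand; what a row does not reach is not made up. A row lasts 1/10 s, in which the tool goes at most 50 mm and 8.59 degrees, less where a joint would pass 70% of its speed; a pose out of reach is approached as far as the arm can. A call is refused whole if a number of a shift passes 5 or a number of a turn 8.59, either way. A call with a gripper value outside its range is refused whole. The fingers move at their own pace and stop on an object; FORCE is the grip in N (left out, the last holds). Time passes only in rows, so rows that do not move let the fingers close, or fill a call up. It gives the time, the measured TCP pose, the force and the opening at its end, in the units of the state.
- readout.read_state(): the state, without advancing time (a new reading comes with each control period).
- optics.read_camera(name): name is "side" or "top"; returns a dict with "frame" (400x640x3 uint8, red, green, blue), "depth" (400x640 float32, m along the optical axis (not along the pixel's ray), 0 where there is no reading), "intrinsics" (3x3 intrinsics, pixels), "R" (3x3) and "t" (3): a world point X has camera coordinates R X + t. Camera axes: x right, y down, z forward; pixel columns grow to the right and rows downward; lengths in m; the calibration is good to about 2 mm. A picture is of the moment at which its call begins.
- robot.close_job(): hands the job in, once; it reports no verdict.
The state is a dict: "t": time; "q": joint angles; "dq": joint speeds; "joint_torque": joint torques, N m; "tool_pos": TCP position; "orientation": TCP orientation; "force": force on the tool from outside, world axes, zero at the start; "wrist_torque": the same for the moment, N m; "opening": finger opening in m.
Only numpy, scipy, OpenCV 4.12 (cv2) and the standard library are available. Lean on these libraries where they do the work, as an engineer would, in place of code of your own. Each camera call takes 0.05 s, during which the arm holds its last target. There are 200 camera calls.

## Working session

There is one attempt and no reset: what is moved stays moved. The work goes in short steps, Python scripts to look and compute and a shell command to move; the robot and the scene stay as the last step left them, time stands still between calls to the robot, and variables do not carry over. Pictures are saved under pics/ and viewed, about 8 in all and at most 12, crops included, and the job is handed in when it is done.

```bash
mkdir -p pics
cat > h.py <<'E'
import numpy as np, cv2
from plant import readout, optics, robot
from scipy.spatial.transform import Rotation as Ro
def cam(n):
    d=optics.read_camera(n); z=d["depth"].astype(float); K=d["intrinsics"]
    v,u=np.mgrid[:400,:640]
    P=np.stack([(u-K[0,2])/K[0,0]*z,(v-K[1,2])/K[1,1]*z,z],-1)
    W=(P-d["t"])@d["R"]; W[z==0]=np.nan
    return d["frame"],W
E
python3 - <<'E'
from h import *
for n in("top","side"):
    f,W=cam(n); np.savez(f"/tmp/{n}0.npz",f=f,W=W); cv2.imwrite(f"pics/{n}0.png",f[...,::-1])
s=readout.read_state();print(s["t"],s["tool_pos"],s["orientation"],s["opening"]);print(Ro.from_rotvec(s["orientation"]).as_matrix().round(3))
E
```

```text
0.1 [ 0.16677164 -0.57585098  0.22870287] [-1.32830728  1.00001972 -0.99796131] 0.09318493256595506
[[ 0.278 -0.     0.961]
 [-0.961  0.002  0.278]
 [-0.002 -1.     0.   ]]
```

View pics/top0.png

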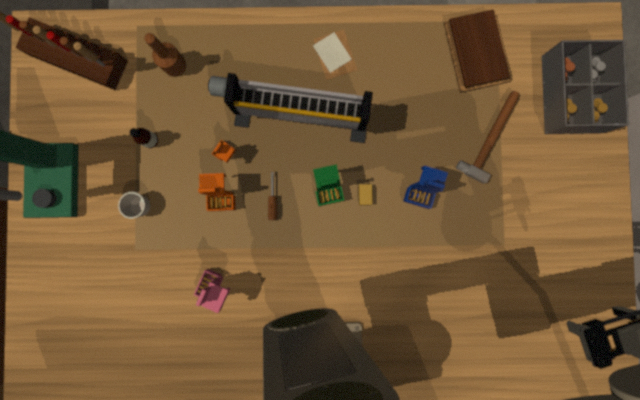

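View pics/side0.png

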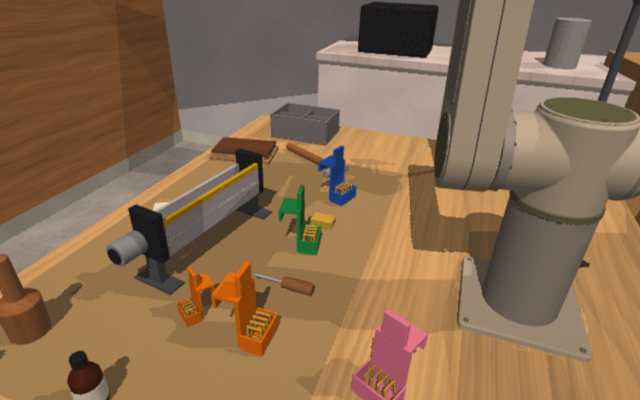

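The top view has +x up and +y left. The large orange carrier is at about (215,190), with a small decoy at (224,150). Green is at (328,185), blue at (427,187) and pink at (212,290). The rail's yellow lip runs (235,100)–(360,125). The side view agrees: large orange at (250,310), hook facing the rail.

Run:
```python
from h import *
o=[]; y=[]
for n in("top","side"):
    D=np.load(f"/tmp/{n}0.npz");f,W=D["f"],D["W"]; hsv=cv2.cvtColor(f,cv2.COLOR_RGB2HSV).astype(int); H,S,V=np.moveaxis(hsv,-1,0)
    z=W[...,2]
    for name,m in dict(orange=(H>4)&(H<15)&(S>190)&(V>90),green=(H>45)&(H<75)&(S>150),blue=(H>105)&(H<125)&(S>150),yellow=(H>19)&(H<30)&(S>180)&(V>90)).items():
        lo,hi=(0.135,0.165) if name=="yellow" else (0.109,0.16)
        k=m&(z>lo)&(z<hi)&(W[...,0]>.25)&(abs(W[...,1])<.45)
        p=W[k]
        if len(p)<4: print(n,name,len(p));continue
        vv,uu=np.where(k)
        c,(w,h),a=cv2.minAreaRect(p[:,:2].astype(np.float32)*1000)
        print(n,name,len(p),"px",uu.min(),uu.max(),vv.min(),vv.max(),"rect",np.round(c,1),round(w,1),round(h,1),round(a,1),"z",p[:,2].min().round(3),p[:,2].max().round(3))
        e=np.linalg.svd(p[:,:2]-p[:,:2].mean(0))[2][0]; print("   mean",p.mean(0).round(4),"dir deg",np.degrees(np.arctan2(e[1],e[0])).round(1))
        # lower parts
        if name!="yellow":
            for a_,b_ in((.07,.109),(.004,.05)):
                q=W[m&(z>a_)&(z<b_)&(np.hypot(W[...,0]-p[:,0].mean(),W[...,1]-p[:,1].mean())<.07)]
                if len(q)>5:
                    c,(w,h),a=cv2.minAreaRect(q[:,:2].astype(np.float32)*1000);print("   z",a_,len(q),np.round(c,1),round(w,1),round(h,1),round(a,1))
```

```text
top orange 109 px 198 223 174 193 rect [473.5 260.4] 55.9 47.9 85.7 z 0.109 0.154
   mean [0.4604 0.261  0.1399] dir deg 101.9
   z 0.07 346 [476.1 262.8] 48.1 59.8 1.3
   z 0.004 184 [432.9 260.1] 41.3 69.9 5.2
top green 123 px 232 338 83 187 rect [581.9  77.5] 334.0 66.0 47.1 z 0.109 0.159
   mean [0.4953 0.     0.1395] dir deg -135.2
   z 0.07 315 [488.1 -21.1] 46.7 54.4 11.7
   z 0.004 40 [449.2 -29.3] 35.1 63.0 11.6
top blue 104 px 234 444 86 187 rect [595. -59.] 542.7 69.5 64.6 z 0.109 0.159
   mean [ 0.4915 -0.226   0.1382] dir deg -116.5
   z 0.07 257 [ 482.5 -273.1] 42.4 47.8 71.2
   z 0.004 52 [ 448.2 -245.3] 26.9 42.8 59.3
top yellow 458 px 237 359 102 121 rect [638.1  45.1] 290.7 9.5 81.6 z 0.145 0.156
   mean [0.6376 0.0427 0.1504] dir deg 81.5
side orange 408 px 235 251 261 296 rect [454.5 264. ] 39.6 10.6 89.6 z 0.109 0.152
   mean [0.4525 0.2686 0.1339] dir deg 86.9
   z 0.07 926 [475.5 263.9] 49.8 61.5 1.7
   z 0.004 902 [433.4 263.2] 71.9 49.0 87.3
side green 117 px 287 303 185 208 rect [479.4 -14.5] 35.5 34.4 20.8 z 0.109 0.152
   mean [ 0.4655 -0.0095  0.1332] dir deg 104.4
   z 0.07 333 [487.1 -16.5] 47.1 58.2 10.6
   z 0.004 296 [448.4 -25.7] 46.7 70.8 11.5
side blue 133 px 333 342 147 163 rect [ 458.3 -271.2] 39.2 10.2 61.3 z 0.109 0.151
   mean [ 0.4596 -0.2665  0.1303] dir deg 67.1
   z 0.07 287 [ 479.4 -276.4] 58.1 49.0 71.2
   z 0.004 291 [ 440.2 -267.1] 72.8 48.3 70.9
side yellow 680 px 164 257 163 225 rect [636.3  48.3] 301.6 26.9 85.6 z 0.137 0.153
   mean [0.6372 0.0645 0.1471] dir deg 81.7
```

```bash
cat > go.py <<'E'
import sys
from h import *
# usage: go.py x y z yawdeg -> remaining shift (cm) in tool axes, and yaw turn about tool y
def rem(tx,ty,tz,yaw):
    s=readout.read_state(); R=Ro.from_rotvec(s["orientation"]).as_matrix()
    d=R.T@(np.array([tx,ty,tz])-s["tool_pos"])*100
    yw=np.radians(yaw); G=np.c_[[np.cos(yw),np.sin(yw),0],[0,0,-1],[-np.sin(yw),np.cos(yw),0]]
    if abs(np.linalg.det(G)-1)>.1: G[:,2]*=-1
    r=np.degrees(Ro.from_matrix(R.T@G).as_rotvec())
    print("t",s["t"],"pos",s["tool_pos"].round(4),"rem cm tool",d.round(2),"in goal axes",(G.T@R@d).round(2),"turn",r.round(2),"F",np.round(s["force"],1),"open",round(s["opening"],4),"q",np.round(s["q"],2))
rem(*map(float,sys.argv[1:]))
E
python3 -m creep '[[[0,-2.7,0,4.1,0,0,0],[0,-2.7,0,4.1,0,0,0],[0,-2.7,0,4.1,0,0,0],[0,-2.7,0,4.1,0,0,0],[0,-2.7,0,4.1,0,0,0],[0,-2.7,0,4.1,0,0,0],[0,-2.7,0,4.1,0,0,0],[0,-2.7,0,4.1,0,0,0]]]' 25; python3 go.py .455 .263 .23 1.5
```

```text
t: 0.9
tool_pos: [0.4224, -0.2726, 0.2242]
orientation: [-1.322, 1.013, -1.001]
force: [0.8, -0.4, 0.0]
opening: 0.0931
t 0.9 pos [ 0.4224 -0.2726  0.2242] rem cm tool [-50.75  -0.23  17.45] in goal axes [ 4.66 -0.58 53.46] turn [ -0.18 -76.    -0.46] F [ 0.8 -0.4  0. ] open 0.0931 q [-0.68 -0.13  1.75  0.    1.52  0.62]
```

```bash
python3 -m creep '[[[0,-4.7,-0.1,1.6,0,0,0],[0,-4.7,-0.1,1.6,0,0,0],[0,-4.7,-0.1,1.6,0,0,0],[0,-4.7,-0.1,1.6,0,0,0],[0,-4.7,-0.1,1.6,0,0,0],[0,-4.7,-0.1,1.6,0,0,0],[0,-4.7,-0.1,1.6,0,0,0],[0,-4.7,-0.1,1.6,0,0,0]]]' >/dev/null;  python3 -m creep '[[[0,0,0,0,0,-8.5,0],[0,0,0,0,0,-8.5,0],[0,0,0,0,0,-8.5,0],[0,0,0,0,0,-8.5,0],[0,0,0,0,0,-8.5,0],[0,0,0,0,0,-8.5,0],[0,0,0,0,0,-8.5,0],[0,0,0,0,0,-8.5,0]]]' ; python3 go.py .455 .263 .23 1.5
```

```text
t: 2.5
tool_pos: [0.4395, 0.1356, 0.2287]
orientation: [-1.56, 0.086, -0.064]
force: [-0.7, -0.7, -0.1]
opening: 0.0929
t 2.5 pos [0.4395 0.1356 0.2287] rem cm tool [ 0.32 -0.02 12.83] in goal axes [ 1.88 -0.13 12.69] turn [-0.54 -6.99 -0.8 ] F [-0.7 -0.7 -0.1] open 0.0929 q [ 0.18 -0.25  1.85  0.01  1.55  0.27]
```

```bash
python3 -m creep '[[[0,0,0,0,-0.5,-7,-0.8],[0,0.5,0,3.2,0,0,0],[0,0.5,0,3.2,0,0,0],[0,0.5,0,3.2,0,0,0],[0,0.4,0,3.1,0,0,0],[0,0,0,0,0,0,0],[0,0,0,0,0,0,0],[0,0,0,0,0,0,0]]]' >/dev/null; python3 go.py .455 .263 .122 1.5
python3 - <<'E'
from h import *
f,W=cam("top");cv2.imwrite("pics/top1.png",cv2.resize(f[130:260,150:310,::-1],None,fx=4,fy=4))
E
```

```text
t 3.3 pos [0.4524 0.2659 0.225 ] rem cm tool [ 0.3  10.3  -0.28] in goal axes [ 0.26 10.3  -0.3 ] turn [ 0.15  0.6  -0.27] F [-0.1 -0.  -0.3] open 0.0929 q [ 0.43 -0.07  1.7  -0.    1.52  0.4 ]
```

View pics/top1.png

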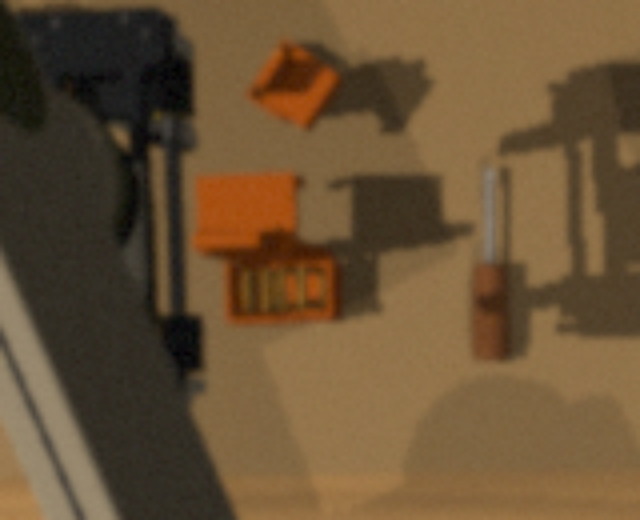

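The crop shows the carrier at (255,245) and the small decoy at (295,85), just ahead of it. I'll partly close the fingers before descending so they clear the decoy.

```bash
python3 -m creep '[[[0.45,0.3,1,-0.3,0,0.6,-0.2],[0.45,0,1.5,0,0,0,0],[0.45,0,1.5,0,0,0,0],[0.45,0,1.5,0,0,0,0],[0.45,0,0,0,0,0,0],[0.45,0,0,0,0,0,0],[0.45,0,0,0,0,0,0],[0.45,0,0,0,0,0,0]]]' >/dev/null; python3 go.py .455 .263 .122 1.5
python3 - <<'E'
from h import *
f,W=cam("side");cv2.imwrite("pics/side1.png",cv2.resize(f[180:370,150:350,::-1],None,fx=3,fy=3))
E
```

```text
t 4.15 pos [0.4555 0.2574 0.1641] rem cm tool [-0.03  4.2   0.58] in goal axes [-0.04  4.21  0.56] turn [ 0.23 -0.46 -0.13] F [0.5 0.5 0.4] open 0.0512 q [ 0.42 -0.03  1.78 -0.    1.4   0.4 ]
```

View pics/side1.png

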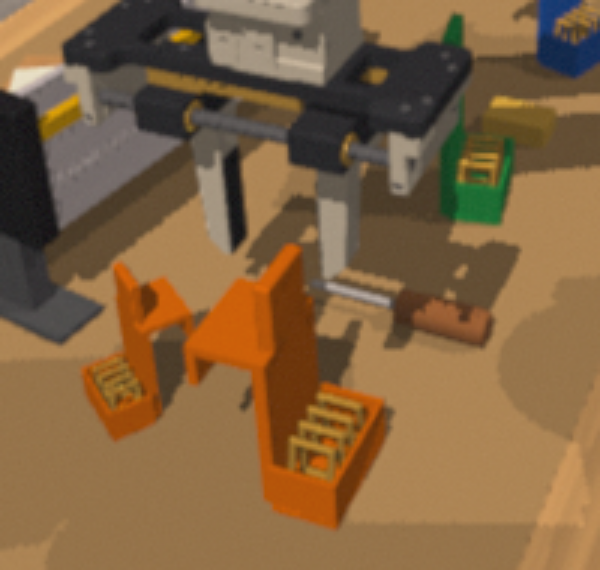

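The fingertips at (230,250) and (335,275) straddle the handle top at (282,258), so the alignment is good. Descending and gripping.

```bash
python3 -m creep '[[[0.45,0,1,0.5,0,-0.4,0],[0.45,0,1.4,0,0,0,0],[0.45,0,1.4,0,0,0,0],[0.45,0,0.4,0,0,0,0],[0.45,0,0,0,0,0,0],[1,0,0,0,0,0,0],[1,0,0,0,0,0,0],[1,0,0,0,0,0,0]]]' 30; python3 -m creep '[[[1,0,0,0,0,0,0],[1,0,0,0,0,0,0],[1,0,0,0,0,0,0],[1,0,0,0,0,0,0],[1,0,0,0,0,0,0],[1,0,0,0,0,0,0],[1,0,0,0,0,0,0],[1,0,0,0,0,0,0]]]' >/dev/null; python3 go.py .455 .263 .122 1.5
```

```text
t: 5.0
tool_pos: [0.4555, 0.2631, 0.1187]
orientation: [-1.574, -0.02, 0.022]
force: [-0.7, 0.2, -0.1]
opening: 0.0317
t 5.8 pos [0.4562 0.2633 0.1197] rem cm tool [-0.12 -0.23 -0.03] in goal axes [-0.12 -0.23 -0.02] turn [ 0.17 -0.    0.01] F [ 0.6  0.4 -0.8] open 0.01 q [ 0.43  0.01  1.81 -0.    1.31  0.4 ]
```

```bash
python3 -m creep '[[[1,0,-1,0,0,0,0],[1,0,-2,0,0,0,0],[1,0,-2.5,0,0,0,0],[1,0,-3,0,0,0,0],[1,0,-3,0,0,0,0],[1,0,-3,0,0,0,0],[1,0,-2.5,0,0,0,0],[1,0,-1,0,0,0,0]]]'  >/dev/null; python3 go.py .624 .048 .30 -8.4
python3 - <<'E'
from h import *
f,W=cam("side");cv2.imwrite("pics/side2.png",f[:,100:500,::-1])
E
```

```text
t 6.6 pos [0.4532 0.2626 0.3062] rem cm tool [ 16.52   0.64 -21.9 ] in goal axes [ 20.04   0.62 -18.73] turn [ 0.39  9.91 -0.39] F [ 1.1 -0.6 -2.4] open 0.0098 q [ 0.43 -0.09  1.57 -0.    1.67  0.4 ]
```

View pics/side2.png

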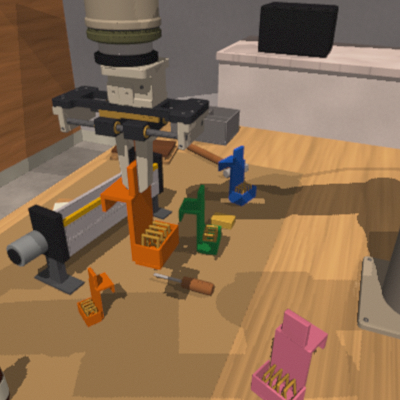

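The carrier hangs upright in the grip, with the tray around (155,240). The bystanders are untouched. Next I'll carry it to above the rail.

```bash
python3 -m creep '[[[1,0,0,0,0.2,5,-0.2],[1,0,0,0,0.2,5,-0.2],[1,2.5,0,-2.5,0,0,0],[1,3.3,0.1,-3.1,0,0,0],[1,3.3,0.1,-3.1,0,0,0],[1,3.3,0.1,-3.1,0,0,0],[1,3.3,0.1,-3.1,0,0,0],[1,2.5,0.1,-2.5,0,0,0]]]' >/dev/null; python3 -m creep '[[[1,1,0,-0.7,0,0,0],[1,0,0,0,0,0,0],[1,0,0,0,0,0,0],[1,0,0,0,0,0,0],[1,0,0,0,0,0,0],[1,0,0,0,0,0,0],[1,0,0,0,0,0,0],[1,0,0,0,0,0,0]]]' >/dev/null; python3 go.py .624 .048 .23 -8.4
python3 - <<'E'
from h import *
g=[]
for n in("side","top"):
    f,W=cam(n); hsv=cv2.cvtColor(f,cv2.COLOR_RGB2HSV).astype(int);H,S,V=np.moveaxis(hsv,-1,0)
    m=(H>4)&(H<15)&(S>190)&(V>90)&(W[...,0]>.54)&(W[...,1]<.16)
    p=W[m]; z=p[:,2]; print(n,len(p),"z",np.nanpercentile(z,[1,50,99]).round(4))
    # into rail axes about (0.638,0.046)
    a=np.radians(-8.4); q=(p[:,:2]-[.638,.046])@np.c_[[np.cos(a),np.sin(a)],[-np.sin(a),np.cos(a)]]*1000
    zt=z.max()
    for lo,hi in((.0,.022),(.036,.05),(.05,.072),(.07,.11),(.13,.19)):
        k=(z<zt-lo)&(z>=zt-hi)
        if k.sum()>4: print("  below top",lo,hi,k.sum(),"x",np.percentile(q[k,0],[2,98]).round(1),"y",np.percentile(q[k,1],[2,98]).round(1))
    cv2.imwrite(f"pics/{n}3.png",cv2.resize((f[100:320,150:400] if n=="side" else f[40:240,190:400])[...,::-1],None,fx=2.5,fy=2.5))
E
```

```text
t 8.25 pos [0.613  0.0528 0.2861] rem cm tool [ 1.26  5.59 -0.31] in goal axes [ 1.16  5.61 -0.32] turn [ 0.05  0.04 -1.04] F [ 0.5  0.3 -2.2] open 0.01 q [0.   0.17 1.34 0.   1.65 0.15]
side 1734 z [0.1695 0.226  0.3138]
  below top 0.0 0.022 75 x [-33.2 -23.3] y [ 9.  22.2]
  below top 0.036 0.05 202 x [-33.3  12.2] y [-16.9  32.9]
  below top 0.05 0.072 337 x [-33.4  14.3] y [-24.8  32.5]
  below top 0.07 0.11 431 x [-33.9   9.7] y [-25.7  32.9]
  below top 0.13 0.19 337 x [-74.4 -28. ] y [-28.1  38.7]
top 162 z [0.1698 0.2045 0.3656]
  below top 0.07 0.11 11 x [ 6.4 11.9] y [-27.2 -20.7]
  below top 0.13 0.19 116 x [-72.2 -30.8] y [-32.8  28.9]
```

View pics/side3.png

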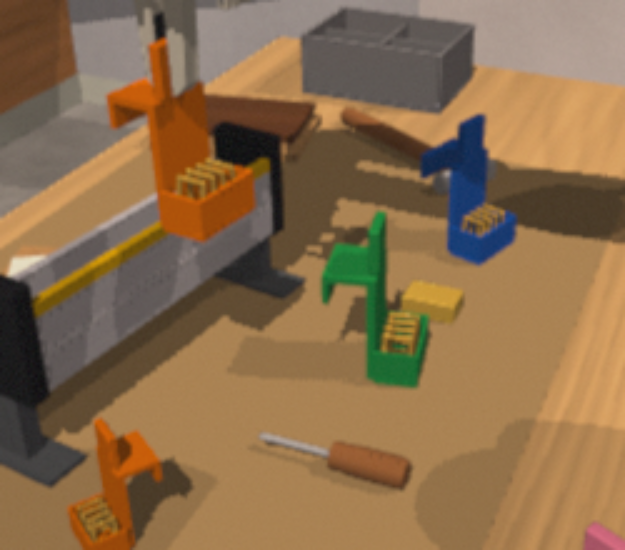

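The carrier is upright, with its hook about 15 mm short of its place over the lip and its z clear. The depth check puts its reference point about 29 mm in front of the lip, so I'll move +1.5 cm and descend part of the way.

```bash
python3 -m creep '[[[1,0.5,0,-0.2,0,0,-1],[1,0.6,0,-0.1,0,0,0],[1,0.5,0,0,0,0,0],[1,0,1.5,0,0,0,0],[1,0,1.5,0,0,0,0],[1,0,1,0,0,0,0],[1,0,0,0,0,0,0],[1,0,0,0,0,0,0]]]' >/dev/null; python3 go.py .6275 .0465 .17 -8.4
python3 - <<'E'
from h import *
for n in("side",):
    f,W=cam(n); hsv=cv2.cvtColor(f,cv2.COLOR_RGB2HSV).astype(int);H,S,V=np.moveaxis(hsv,-1,0)
    a=np.radians(-8.4);T=np.c_[[np.cos(a),np.sin(a)],[-np.sin(a),np.cos(a)]]
    m=(H>4)&(H<15)&(S>190)&(V>90)&(W[...,0]>.54)&(W[...,1]<.16)
    p=W[m]; z=p[:,2]; print(n,len(p),"z",np.nanpercentile(z,[1,50,99]).round(4))
    q=(p[:,:2]-[.638,.046])@T*1000
    zt=z.max()
    for lo,hi in((.0,.022),(.036,.05),(.05,.072),(.07,.11),(.13,.19)):
        k=(z<zt-lo)&(z>=zt-hi)
        if k.sum()>4: print("  below top",lo,hi,k.sum(),"x",np.percentile(q[k,0],[2,98]).round(1),"y",np.percentile(q[k,1],[2,98]).round(1))
    m=(H>19)&(H<30)&(S>180)&(V>90)&(W[...,2]>.135)&(W[...,2]<.16)&(W[...,0]>.58); q=(W[m][:,:2]-[.638,.046])@T*1000; k=W[m][:,2]>.146
    print("lip x top",np.percentile(q[k,0],[5,50,95]).round(1),"zmax",np.percentile(W[m][:,2],98))
    cv2.imwrite(f"pics/{n}4.png",cv2.resize(f[100:280,150:350,::-1],None,fx=3,fy=3))
E
```

```text
t 9.15 pos [0.6396 0.0464 0.2692] rem cm tool [-1.58  9.87 -0.22] in goal axes [-1.2   9.92 -0.17] turn [-0.28 -0.01  2.21] F [ 0.4  0.5 -3.2] open 0.01 q [-0.01  0.19  1.35 -0.    1.56  0.14]
side 1627 z [0.1525 0.2114 0.2995]
  below top 0.0 0.022 71 x [-7.2  2. ] y [ 7.3 20.2]
  below top 0.036 0.05 191 x [-5.1 40.6] y [-3.2 30.2]
  below top 0.05 0.072 308 x [-4.4 42.9] y [-28.5  29.5]
  below top 0.07 0.11 392 x [-3.5  6.3] y [-28.1  29.6]
  below top 0.13 0.19 345 x [-41.2   6.7] y [-32.   35.4]
lip x top [-5.8 -3.6  1.5] zmax 0.15223512159411914
```

View pics/side4.png

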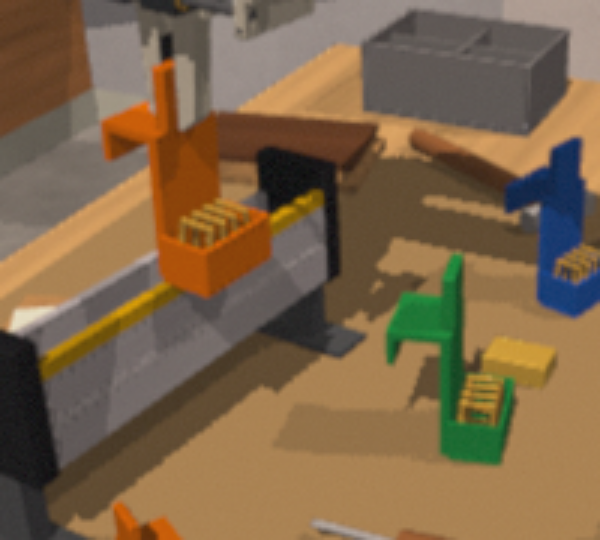

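The x-move overshot: the plate is now at −4…+6 mm, directly above the lip, with 2° of pitch. I'll raise it, back off, and re-square in small steps.

```bash
python3 -m creep '[[[1,0,-1,0,0,0,0],[1,0,-1,0,0,0,0],[1,0,0,0,0,0,1],[1,0,0,0,0,0,1],[1,0,0,0,0,0,0],[1,0,0,0,0,0,0],[1,0,0,0,0,0,0],[1,0,0,0,0,0,0]]]' >/dev/null; python3 go.py .6275 .0465 .17 -8.4; python3 -m creep '[[[1,-0.6,0,0,0,0,0],[1,-0.6,0,0,0,0,0],[1,0,0,0,0,0,0],[1,0,0,0,0,0,0],[1,0,0,0,0,0,0],[1,0,0,0,0,0,0],[1,0,0,0,0,0,0],[1,0,0,0,0,0,0]]]' >/dev/null; python3 go.py .6275 .0465 .17 -8.4
```

```text
t 10.0 pos [0.6365 0.0463 0.2825] rem cm tool [-0.76 11.26 -0.14] in goal axes [-0.89 11.25 -0.11] turn [-0.17 -0.03 -0.69] F [ 0.5  0.2 -1.5] open 0.01 q [-0.01  0.23  1.28  0.    1.64  0.14]
t 10.8 pos [0.6233 0.0483 0.2831] rem cm tool [ 0.57 11.3  -0.16] in goal axes [ 0.45 11.31 -0.12] turn [-0.18 -0.01 -0.64] F [ 0.2  1.1 -2.6] open 0.0096 q [-0.01  0.19  1.32  0.    1.64  0.14]
```

```bash
python3 -m creep '[[[1,0,0,-0.1,0,0,-0.5],[1,0,0,0,0,0,0],[1,0,1,0,0,0,0],[1,0,1,0,0,0,0],[1,0,0,0,0,0,0],[1,0,0,0,0,0,0],[1,0,0,0,0,0,0],[1,0,0,0,0,0,0]]]' >/dev/null; python3 go.py .6233 .048 .17 -8.4
python3 - <<'E'
from h import *
f,W=cam("side"); hsv=cv2.cvtColor(f,cv2.COLOR_RGB2HSV).astype(int);H,S,V=np.moveaxis(hsv,-1,0)
a=np.radians(-8.4);T=np.c_[[np.cos(a),np.sin(a)],[-np.sin(a),np.cos(a)]]
m=(H>4)&(H<15)&(S>190)&(V>90)&(W[...,0]>.54)&(W[...,1]<.16)
p=W[m]; z=p[:,2]; print(len(p),"z",np.nanpercentile(z,[1,50,99]).round(4))
q=(p[:,:2]-[.638,.046])@T*1000
for lo,hi in((.0,.022),(.05,.072),(.07,.11),(.13,.19)):
    k=(z<z.max()-lo)&(z>=z.max()-hi)
    print("  below top",lo,k.sum(),"x",np.percentile(q[k,0],[2,98]).round(1),"y",np.percentile(q[k,1],[2,98]).round(1))
E
```

```text
t 11.6 pos [0.6226 0.0473 0.2599] rem cm tool [0.09 8.99 0.05] in goal axes [0.06 8.99 0.08] turn [-0.17 -0.02 -0.22] F [ 0.8 -0.2 -1.8] open 0.0097 q [-0.01  0.19  1.37  0.    1.59  0.14]
1614 z [0.145  0.2026 0.2907]
  below top 0.0 72 x [-23. -13.] y [ 6.1 19. ]
  below top 0.05 312 x [-22.2  24.9] y [-30.   28.1]
  below top 0.07 399 x [-22.8  21. ] y [-29.2  28.3]
  below top 0.13 326 x [-62.4 -15.4] y [-33.3  33.8]
```

It is squared up, with the plate at −22…−14, the hook edge at 19…25 and the lip at ±4. I'll lower it to just above the lip.

```bash
python3 -m creep '[[[1,0,1.4,0,0,0,0],[1,0,1.4,0,0,0,0],[1,0,1.4,0,0,0,0],[1,0,1.4,0,0,0,0],[1,0,1.4,0,0,0,0],[1,0,0,0,0,0,0],[1,0,0,0,0,0,0],[1,0,0,0,0,0,0]]]' >/dev/null; python3 go.py .6233 .048 .17 -8.4
```

```text
t 12.45 pos [0.6211 0.0475 0.1814] rem cm tool [0.22 1.14 0.07] in goal axes [0.21 1.14 0.08] turn [-0.14 -0.02 -0.4 ] F [-0.1 -0.1 -2.6] open 0.0101 q [-0.01  0.22  1.47  0.    1.45  0.14]
```

```bash
python3 -m creep '[[[1,0.1,0.4,0,0,0,-0.2],[1,0.1,0.3,0,0,0,0],[1,0,0.2,0,0,0,0],[1,0,0,0,0,0,0],[1,0,0,0,0,0,0],[1,0,0,0,0,0,0],[1,0,0,0,0,0,0],[1,0,0,0,0,0,0]]]' >/dev/null; python3 go.py .6233 .048 .17 -8.4; python3 -m creep '[[[1,0,0.2,0,0,0,0],[1,0,0.2,0,0,0,0],[1,0,0.2,0,0,0,0],[1,0,0.2,0,0,0,0],[1,0,0,0,0,0,0],[1,0,0,0,0,0,0],[1,0,0,0,0,0,0],[1,0,0,0,0,0,0]]]' >/dev/null; python3 go.py .6233 .048 .17 -8.4
```

```text
t 13.25 pos [0.625  0.0473 0.1748] rem cm tool [-0.18  0.48  0.05] in goal axes [-0.18  0.48  0.05] turn [-0.18 -0.02  0.1 ] F [ 1.3  0.1 -2.1] open 0.01 q [-0.01  0.23  1.48  0.    1.43  0.14]
t 14.05 pos [0.6255 0.0473 0.1671] rem cm tool [-0.23 -0.29  0.04] in goal axes [-0.23 -0.29  0.04] turn [-0.19 -0.02  0.18] F [-0.7  0.2 -0.5] open 0.0096 q [-0.01  0.23  1.49  0.    1.42  0.14]
```

```bash
python3 -m creep '[[[1,0,0.1,0,0,0,0],[1,0,0.2,0,0,0,0],[1,0,0.2,0,0,0,0],[1,0,0.2,0,0,0,0],[1,0,0,0,0,0,0],[1,0,0,0,0,0,0],[1,0,0,0,0,0,0],[1,0,0,0,0,0,0]]]'
python3 - <<'E'
from h import *
f,W=cam("side"); hsv=cv2.cvtColor(f,cv2.COLOR_RGB2HSV).astype(int);H,S,V=np.moveaxis(hsv,-1,0)
a=np.radians(-8.4);T=np.c_[[np.cos(a),np.sin(a)],[-np.sin(a),np.cos(a)]]
m=(H>4)&(H<15)&(S>190)&(V>90)&(W[...,0]>.54)&(W[...,1]<.16)
p=W[m]; z=p[:,2]; print(len(p),"z",np.nanpercentile(z,[1,50,99]).round(4))
q=(p[:,:2]-[.638,.046])@T*1000
for lo,hi in((.0,.022),(.04,.06),(.07,.11),(.13,.19)):
    k=(z<z.max()-lo)&(z>=z.max()-hi)
    print("  below top",lo,k.sum(),"x",np.percentile(q[k,0],[2,98]).round(1),"y",np.percentile(q[k,1],[2,98]).round(1))
cv2.imwrite("pics/side5.png",cv2.resize(f[100:300,130:350,::-1],None,fx=3,fy=3))
E
```

```text
t: 14.85
tool_pos: [0.6267, 0.0473, 0.1671]
orientation: [-1.564, 0.109, -0.122]
force: [-1.1, 0.0, 2.8]
opening: 0.01
1395 z [0.0025 0.105  0.1982]
  below top 0.0 63 x [-19.1  -9.6] y [ 3.8 19.1]
  below top 0.04 274 x [-17.4  28.6] y [-25.3  29. ]
  below top 0.07 320 x [-18.1  -9.1] y [-26.5  28.7]
  below top 0.13 287 x [-57.  -10.5] y [-32.6  34.5]
```

View pics/side5.png

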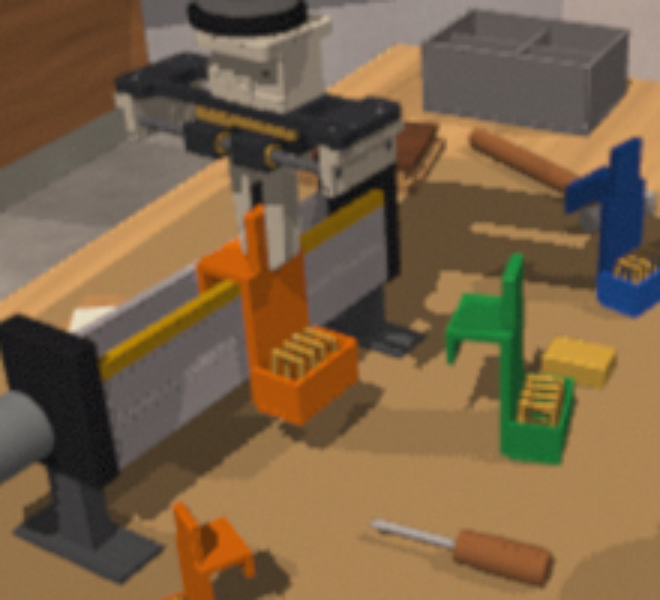

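Descent stopped at z=0.1671 with the force reversing to +2.8 N, so the bridge is seated on the lip and the hook is behind it, mid-rail (picture ~(270,330)). I'll slide the plate close to the lip face to limit the tilt, then release.

```bash
python3 -m creep '[[[1,0.2,0,0,0,0,0],[1,0.2,0,0,0,0,0],[1,0.1,0,0,0,0,0],[1,0,0,0,0,0,0],[1,0,0.1,0,0,0,0],[1,0,0,0,0,0,0],[1,0,0,0,0,0,0],[1,0,0,0,0,0,0]]]'; python3 -m creep '[[[0.8,0,0,0,0,0,0],[0.7,0,0,0,0,0,0],[0.6,0,0,0,0,0,0],[0.4,0,0,0,0,0,0],[0.2,0,0,0,0,0,0],[0.2,0,0,0,0,0,0],[0.2,0,0,0,0,0,0],[0.2,0,0,0,0,0,0]]]'
python3 - <<'E'
from h import *
f,W=cam("side"); cv2.imwrite("pics/side6.png",cv2.resize(f[100:300,130:350,::-1],None,fx=3,fy=3))
E
```

```text
t: 15.7
tool_pos: [0.6306, 0.0468, 0.1671]
orientation: [-1.564, 0.112, -0.118]
force: [-3.1, 0.9, 1.7]
opening: 0.0098
t: 16.5
tool_pos: [0.632, 0.0466, 0.1672]
orientation: [-1.564, 0.11, -0.121]
force: [-0.5, 0.7, 0.1]
opening: 0.0692
```

View pics/side6.png

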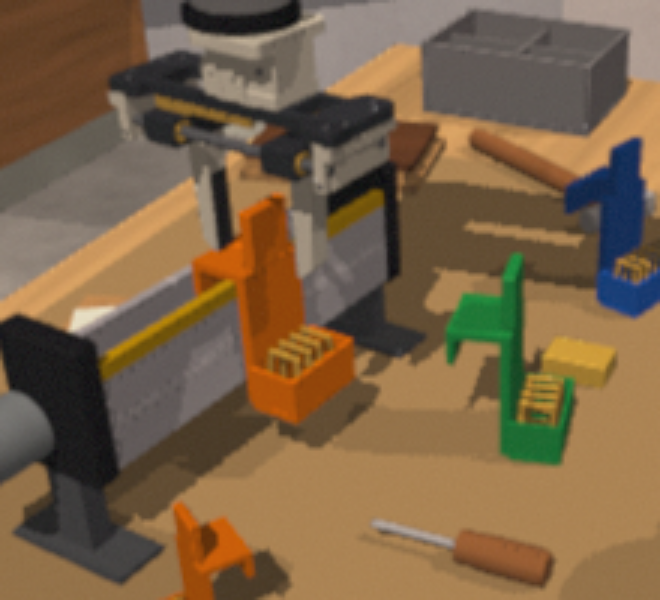

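The carrier hangs freely with a slight tilt, and the fingers are clear on both sides at (215,225) and (310,250). Retreating straight up.

```bash
python3 -m creep '[[[0.2,0,-0.5,0,0,0,0],[0.2,0,-1,0,0,0,0],[0.2,0,-2,0,0,0,0],[0.2,0,-2,0,0,0,0],[0.2,0,-2,0,0,0,0],[0.2,0,-2,0,0,0,0],[0.2,0,-1.5,0,0,0,0],[0.2,0,0,0,0,0,0]]]'; python3 -m creep '[[[0.2,0,0,0,0,0,0],[0.2,0,0,0,0,0,0],[0.2,0,0,0,0,0,0],[0.2,0,0,0,0,0,0],[0.2,0,0,0,0,0,0],[0.2,0,0,0,0,0,0],[0.2,0,0,0,0,0,0],[0.2,0,0,0,0,0,0]]]' >/dev/null
python3 - <<'E'
from h import *
f,W=cam("side"); cv2.imwrite("pics/side7.png",f[:,60:460,::-1])
hsv=cv2.cvtColor(f,cv2.COLOR_RGB2HSV).astype(int);H,S,V=np.moveaxis(hsv,-1,0)
a=np.radians(-8.4);T=np.c_[[np.cos(a),np.sin(a)],[-np.sin(a),np.cos(a)]]
m=(H>4)&(H<15)&(S>190)&(V>90)&(W[...,0]>.54)&(W[...,1]<.16)
p=W[m]; z=p[:,2]; q=(p[:,:2]-[.638,.046])@T*1000; print("z",np.percentile(z,[1,99]).round(4))
for lo,hi in((.0,.022),(.04,.06),(.07,.11),(.13,.19)):
    k=(z<z.max()-lo)&(z>=z.max()-hi)
    print("  below top",lo,"x",np.percentile(q[k,0],[2,98]).round(1),"y",np.percentile(q[k,1],[2,98]).round(1))
for n,m in dict(green=(H>45)&(H<75)&(S>150),blue=(H>105)&(H<125)&(S>150)).items():
    k=m&(W[...,2]>.07)&(W[...,2]<.109)&(W[...,0]<.53)&(W[...,0]>.4)&(abs(W[...,1])<.4)
    print(n,cv2.minAreaRect(W[k][:,:2].astype(np.float32)*1000))
E
```

```text
t: 17.35
tool_pos: [0.6312, 0.0463, 0.2862]
orientation: [-1.564, 0.108, -0.123]
force: [-0.5, -0.3, 1.1]
opening: 0.0744
z [0.0502 0.2001]
  below top 0.0 x [-15.3  -5.8] y [-17.5  19.1]
  below top 0.04 x [-14.6  32.9] y [-25.8  29.5]
  below top 0.07 x [-14.3  -5.9] y [-27.9  29.6]
  below top 0.13 x [-53.8  -7.1] y [-33.7  34.6]
green ((487.2412109375, -18.085407257080078), (47.21859359741211, 59.09121322631836), 11.09532642364502)
blue ((478.2763366699219, -276.74639892578125), (57.854576110839844, 48.723365783691406), 70.36768341064453)
```

View pics/side7.png

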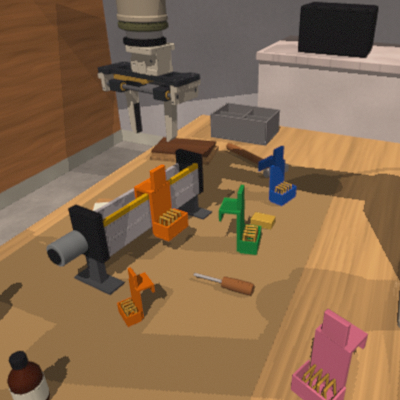

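The orange carrier hangs on the rail at (165,205), nearly upright. Green and blue have not moved, and the gripper is clear above. Handing in.

```bash
python3 -c "
from plant import robot; print(robot.close_job())"
```

```text
the job is handed in; nothing more can be done
None
```

The orange carrier is hanging on the rail, near its middle, and the job is handed in. The robot clock was about 18 s, against the 35 s limit.

I gripped it by the handle, lifted the hook over the lip and lowered it until it seated. The descent stopped at tool height 0.167 m, 3 mm below my estimate, and the vertical force reversed from −2.6 N to +2.8 N. Only then did I open the fingers, back off upward and hand in.

**Last checks:**
- **Orange carrier:** the bridge is on the lip and the hook is in the trough. It spans y from about −28 to +30 mm, well inside the end blocks at ±150 mm, and is nearly upright. The gripper is about 12 cm above its release height.
- **Blue and green carriers:** both are within about 2 mm of where they started, which is within measurement error.

**What went wrong on the way:** my first alignment over the lip overshot by about 11 mm and pitched the carrier by 2°. The foot of its plate stopped at lip height, so it may have lightly touched the lip top; the wrist reading afterwards was only about 3 N. I raised it, re-aligned it and lowered it again. The grip had not slipped.

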